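# Find the concealed catch of the packing-counter drawer

## Robot

A 7-joint arm with a two-finger parallel gripper is mounted at the origin on the work surface. World frame = base frame: x ahead of the robot, y to its left, z up, the work surface at z = 0. Lengths are in m, angles in rad, forces in N, time in s.
With the tool pointing down it reaches from about 0.375 to 0.925 m from the base axis. Payload 3.1 kg.
Tool frame: the origin (TCP) lies midway between the tips of the shut fingers; the grasp point (between the pads) lies robot.tcp_to_grasp behind it (robot.tcp_to_grasp is the distance from the TCP to the grasp point, in m); z points along the fingers, y is the line along which they close (so a half turn about z gives the same grasp; the last joint's range is limited). The gripper opens to 85 mm and grips with 20 to 120 N. Pads are 22 mm wide; open, the fingers measure 114 mm over their backs; the gripper's body (76 mm by 85 mm) begins 54 mm behind the grasp point. The pads swing forward as they close: fully open they stand 13 mm farther back than shut.
Start: joints at [1.137, 0.383, 0.044, 1.598, -0.018, 1.161, -0.05], TCP at [0.214, -0.614, 0.231] pointing down, gripper open.
Joint ranges: [-2.61, 2.61], [-0.41, 2.15], [-1.48, 1.57], [0, 2.5], [-1.57, 4.71], [0.05, 1.97], [-2.85, 2.85]. Speed limits (rad/s): [2.79, 2.79, 3.14, 3.14, 3.14, 3.14, 3.14].

## Interface

Orientations are given as a 3x3 rotation matrix whose columns are the frame's x, y, z axes.
In Python, from rig import robot gives the robot as it stands.
- The arm moves only by the shell command python3 -m creep 'ROWS' [FORCE]. ROWS is JSON, a list of rows, each an object with "linear": the shift along the world's x, y, z in cm, a list of three; "turn": the turn, a rotation vector about the world's x, y, z in rad, a list of three; "hand": the opening, from 0 (shut) to 1 (fully open). A call has 1 to 8 rows; each row shifts and turns the commanded pose from where the row before left it; what a row does not reach is not made up. A row lasts 1/10 s, in which the tool goes at most 50 mm and 8.59 degrees, less where a joint would pass 70% of its speed; a pose out of reach is approached as far as the arm can. A call with a gripper value outside its range is refused whole. The fingers move at their own pace and stop on an object; FORCE is the grip in N (left out, the last holds). Time passes only in rows, so rows that do not move let the fingers close. It gives the time, the measured TCP pose, the force, the opening and the grip force at its end, in the units of the state.
- robot.sense(): the state, without advancing time (a new reading comes with each control period).
- robot.get_image(name): name is "scene" or "top"; returns a dict with "image" (420x560x3 uint8, red, green, blue), "range_z" (420x560 float32, m along the optical axis (not along the pixel's ray), 0 where there is no reading), "fx", "fy", "cx", "cy" (pixels), "D" ([k1, k2, p1, p2, k3] as OpenCV has them; the pictures are not rectified), "R" (3x3) and "t" (3): a world point X has camera coordinates R X + t. Camera axes: x right, y down, z forward; pixel columns grow to the right and rows downward; lengths in m; the calibration is good to about 2 mm. A picture is of the moment at which its call begins.
- robot.hand_in(): hands the job in; it is judged then, once.
Trained networks look in a picture, given as the dict that the camera call returned (one of the last four; its "shot" number tells which), for a name from the list of things; names that differ only in an ending like _2 or _b are one class to them, and where a whole thing is asked for, a point or a joint stands for the part that bears it (a point fixed in the world has none). Each returns a list of dicts, best first, with "p" (0 to 1); they miss things now and then, are a little off and sometimes report something else, mostly with a low value. They report only what shows in the picture. A call takes as long as a camera call.
- robot.masks_of(picture, thing): "pixels" (420x560 bool, what is visible of it) and "at" ([column, row] in pixels, amid what is visible of it).
The state is a dict: "time": time; "joints": joint angles; "qd": joint speeds; "joint_efforts": joint torques, N m; "ee_pos": TCP position; "orientation": TCP orientation; "ft_force": force on the tool from outside, world axes, zero at the start; "torque": the same for the moment, N m; "grip_width": opening from 0.0 (shut) to 1.0 (fully open); "grip_force": force on a finger pad.
Only numpy, scipy, OpenCV 4.12 (cv2) and the standard library are available. Lean on these libraries where they do the work, as an engineer would, in place of code of your own. Each camera call takes 0.05 s, during which the arm holds its last target. There are 200 camera calls.

## Task

The white riser on the packing counter has five identical flush grey plates in its top; one of them is the hidden push catch of the drawer with the spare bag rolls, the others are fixed. Feel along the plates with the fingertips for the one that gives, press it fully in so that the drawer springs out on its own, then take the hand away. Do not touch or pull the drawer, and leave the bottle, the can and the tape roll where they stand.

Things in the scene. Friction and masses are not known exactly. Their poses are not given: they have to be found in the camera images.
- riser: white sheet-steel box fixed on the counter, 200 (x) x 360 (y) x 80 (z) mm, the drawer in its +x end. Origin: centre of its underside, z up. In its flat top lies a row of five square pockets along its y axis, each 50 x 50 mm, with 8 mm ribs between, each filled by a plain grey metal plate 48 x 48 mm lying 2 mm below the top.
- row (a point): centre of the middle plate's face, at x = -30, y = 0, z = 78 mm of the riser, axes parallel to the riser's. The plates' centres lie at y = -116, -58, 0, 58, 116 mm from it. Four plates are rigid; one, in any of the five places and looking the same, is the spring catch. The tape roll comes no nearer than 54 mm to the row's centre line.
- catch (a joint): travel of the catch plate straight down (m): 0 at rest, 0.006 fully in. It takes about 2 N to start it and 6 to 7 N to hold it fully in; it frees the drawer at about 0.004 and springs back up after the drawer has gone. Which plate it is cannot be seen.
- drawer: the grey drawer inside the riser. Origin: at the riser's origin when shut (latched within 2 mm of it), 60 mm from it along the riser's +x when fully out; freed, a spring drives it out in about a second and it stays out. Its front plate, 8 x 344 x 62 mm, spans x = 92 to 100 mm and z = 5 to 67 mm from this origin and closes the riser's +x end.
- bottle: bystander: upright bottle with a white cap, 60 mm across, 150 mm high, loose on the counter beyond the +y end of the riser, 250 to 300 mm from its centre. Origin: centre of its underside.
- can: bystander: upright can 66 mm across, 100 mm high, loose on the counter beyond the -y end of the riser. Origin: centre of its underside.
- tape: bystander: brown tape-roll ring 64 mm across with a 44 mm hole, 18 mm high, lying loose on the riser's top beside the row of plates, about 60 mm to +x of the riser's centre. Origin: centre of its underside.

How it is judged:
On the way, in this order (a step that is already met when the one before it is completed fails the run):
1. the catch plate is pressed in (value of joint catch above 0.0025 m), for 0.01 s.
2. the drawer has sprung out (x of drawer in the frame of riser above 0.05 m), for 0.2 s.
At the end, for the whole second after the job is handed in: The drawer is out by more than 50 mm and at rest, the catch plate has come back up (less than 2 mm in), and the bottle, the can and the tape roll are within 20 mm of where they stood (x of drawer in the frame of riser above 0.05 m and linear speed of drawer below 0.01 m/s and value of joint catch below 0.002 m and distance of each of bottle, can, tape from where it was at the start of the episode below 0.02 m); the robot touches nothing.
It fails at once if the robot touches the drawer (more than 1 N) (contact force between any of the fingers, the arm and drawer above 1 N).
It fails at once if the bottle, the can or the tape roll is moved by more than 20 mm, lifted or carried (distance of any of bottle, can, tape from where it was at the start of the episode above 0.02 m).
It also fails if it takes over 48 s, if anything falls off the work surface, if the arm or the gripper's body presses on something with over 40 N, if the wrist force passes 120 N, or if a joint passes its speed limit or range.

## Working session

There is one attempt and no reset: what is moved stays moved. The work goes in short steps, Python scripts to look and compute and a shell command to move; the robot and the scene stay as the last step left them, time stands still between calls to the robot, and variables do not carry over. Pictures are saved under pics/ and viewed, at most 10 in all, crops included, and the job is handed in when it is done.

```bash
mkdir -p pics
cat > h.py <<'E'
import numpy as np, cv2
from rig import robot
def pts(p,m):
    v,u=np.nonzero(m&(p["range_z"]>0)); z=p["range_z"][v,u]
    K=np.array([[p["fx"],0,p["cx"]],[0,p["fy"],p["cy"]],[0,0,1.]])
    n=cv2.undistortPoints(np.c_[u,v].astype(float).reshape(-1,1,2),K,np.array(p["D"],float)).reshape(-1,2)
    return (np.c_[n*z[:,None],z]-p["t"])@np.array(p["R"])
E
python3 - <<'E'
from h import *
s=robot.sense(); print(s["ee_pos"],s["orientation"],s["grip_width"],s["ft_force"],robot.tcp_to_grasp,s["time"])
P={n:robot.get_image(n) for n in("top","scene")}
cv2.imwrite("pics/a.png",cv2.resize(np.hstack([P[n]["image"] for n in P])[:,:,::-1],(800,300)))
cv2.imwrite("pics/top.png",P["top"]["image"][:,:,::-1])
for n,p in P.items():
  for t in("riser","drawer","bottle","can","tape"):
    for d in robot.masks_of(p,t)[:2]:
      q=pts(p,d["pixels"])
      print(n,t,round(d["p"],2),d["at"],len(q),np.round(np.median(q,0),3),np.round(np.percentile(q,2,0),3),np.round(np.percentile(q,98,0),3))
      if t=="riser" and d["p"]>.5:
        k=q[abs(q[:,2]-.08)<.006]; r=cv2.minAreaRect(k[:,:2].astype(np.float32)*1000); print(n,r,len(k),cv2.boxPoints(r))
E
```

```text
[ 0.2138791  -0.612789    0.22984977] [[ 9.44122530e-01  3.29593119e-01 -1.01227990e-03]
 [ 3.29594646e-01 -9.44119241e-01  2.49542120e-03]
 [-1.33239275e-04 -2.68962541e-03 -9.99996374e-01]] 1.001606036159388 [ 0.58568732 -0.11305453 -0.05944764] 0.0187 0.0
top riser 0.83 [269.6, 186.6] 9787 [0.587 0.058 0.08 ] [ 0.46  -0.122  0.003] [0.7   0.234 0.084]
top ((584.2542114257812, 56.00672912597656), (359.3503112792969, 201.60411071777344), 75.94967651367188) 9047 [[ 442.8474   -93.82094]
 [ 638.42004 -142.76518]
 [ 725.661    205.8344 ]
 [ 530.0884   254.77864]]
top bottle 0.73 [173.4, 145.6] 711 [0.684 0.293 0.1  ] [0.665 0.273 0.012] [0.716 0.327 0.152]
top bottle 0.55 [267.1, 183.4] 9674 [0.586 0.062 0.08 ] [ 0.461 -0.118  0.008] [0.7   0.235 0.084]
top can 0.98 [365.3, 202.7] 753 [ 0.551 -0.186  0.099] [ 0.524 -0.222  0.01 ] [ 0.584 -0.162  0.103]
top tape 0.57 [299.5, 176.2] 285 [ 0.621 -0.032  0.098] [ 0.593 -0.063  0.08 ] [ 0.653 -0.007  0.102]
scene riser 0.6 [281.8, 232.3] 8558 [0.638 0.06  0.08 ] [ 0.472 -0.128  0.011] [0.718 0.226 0.084]
scene ((584.107666015625, 54.78382873535156), (360.6929931640625, 204.98448181152344), 75.88326263427734) 6213 [[ 440.7244   -95.11867]
 [ 639.5185  -145.11403]
 [ 727.49097  204.68633]
 [ 528.69684  254.68169]]
scene drawer 0.66 [273.5, 256.3] 2083 [0.681 0.037 0.041] [ 0.641 -0.127  0.008] [0.72  0.192 0.069]
scene drawer 0.32 [260.4, 206.0] 182 [0.54  0.005 0.078] [ 0.517 -0.016  0.075] [0.562 0.028 0.081]
scene bottle 0.68 [382.8, 253.9] 1123 [0.712 0.297 0.082] [0.593 0.274 0.   ] [0.726 0.358 0.152]
scene can 0.56 [186.4, 218.4] 887 [ 0.578 -0.191  0.077] [ 0.533 -0.224  0.007] [ 0.59  -0.164  0.102]
scene tape 0.8 [240.2, 222.7] 309 [ 0.63  -0.037  0.097] [ 0.598 -0.065  0.084] [ 0.655 -0.007  0.102]
scene tape 0.34 [183.5, 219.7] 900 [ 0.578 -0.191  0.075] [ 0.535 -0.224  0.005] [ 0.59  -0.164  0.102]
```

View pics/top.png

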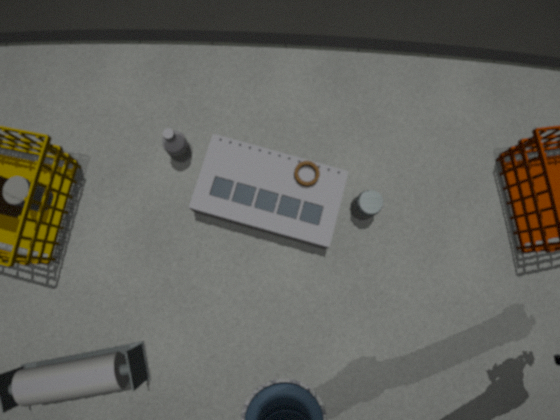

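View pics/a.png

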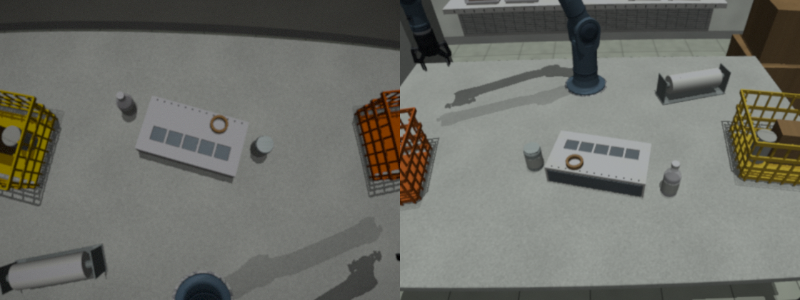

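The top view shows the riser with five plates at (221,188) to (311,213). The tape is at (307,173) on its +x side, the can at (367,203) and the bottle at (175,145). The riser's yaw is about -14° and the fitted size and height match. That puts the plate centres at (0.527,-0.050), (0.541,0.007), (0.555,0.063), (0.569,0.119) and (0.583,0.175).

```bash
python3 -m creep '[{"linear":[2.2,4,0],"turn":[0,0,-0.1],"hand":0},{"linear":[2.2,4,0],"turn":[0,0,-0.1],"hand":0},{"linear":[2.2,4,0],"turn":[0,0,-0.1],"hand":0},{"linear":[2.2,4,0],"turn":[0,0,-0.1],"hand":0},{"linear":[2.2,4,0],"turn":[0,0,-0.1],"hand":0},{"linear":[2.2,4,0],"turn":[0,0,-0.08],"hand":0},{"linear":[2.2,4,0],"turn":[0,0,0],"hand":0},{"linear":[2.2,4,0],"turn":[0,0,0],"hand":0}]' 30
python3 -m creep '[{"linear":[2.2,4,0],"turn":[0,0,0],"hand":0},{"linear":[2.2,4,0],"turn":[0,0,0],"hand":0},{"linear":[2.2,4,0],"turn":[0,0,0],"hand":0},{"linear":[2.2,4,0],"turn":[0,0,0],"hand":0},{"linear":[2.2,4,0],"turn":[0,0,0],"hand":0},{"linear":[0,0,0],"turn":[0,0,0],"hand":0},{"linear":[0,0,0],"turn":[0,0,0],"hand":0}]'
```

```text
time: 1.4
ee_pos: [0.391, -0.2921, 0.2317]
orientation: [[0.97, -0.242, 0.001], [-0.242, -0.97, -0.001], [0.001, 0.001, -1.0]]
ft_force: [0.2, -0.3, 0.6]
grip_width: 0.003
grip_force: 0.0
time: 2.1
ee_pos: [0.5007, -0.0922, 0.2315]
orientation: [[0.971, -0.238, 0.0], [-0.238, -0.971, -0.0], [0.0, 0.0, -1.0]]
ft_force: [-0.4, -0.5, 0.0]
grip_width: 0.001
grip_force: 0.0
```

```bash
python3 -m creep '[{"linear":[1.3,2.1,0],"turn":[0,0,0],"hand":0},{"linear":[1.3,2.1,0],"turn":[0,0,0],"hand":0},{"linear":[0,0,-4],"turn":[0,0,0],"hand":0},{"linear":[0,0,-4],"turn":[0,0,0],"hand":0},{"linear":[0,0,-4],"turn":[0,0,0],"hand":0},{"linear":[0,0,-1.6],"turn":[0,0,0],"hand":0},{"linear":[0,0,0],"turn":[0,0,0],"hand":0},{"linear":[0,0,0],"turn":[0,0,0],"hand":0}]'
python3 - <<'E'
from h import *
s=robot.sense(); print(s["ee_pos"],s["ft_force"])
p=robot.get_image("scene"); cv2.imwrite("pics/b.png",cv2.resize(p["image"][150:300,150:430,::-1],(784,420)))
E
```

```text
time: 2.9
ee_pos: [0.5262, -0.0534, 0.0956]
orientation: [[0.97, -0.244, 0.0], [-0.244, -0.97, -0.001], [0.0, 0.001, -1.0]]
ft_force: [0.5, -0.3, -0.0]
grip_width: 0.001
grip_force: 0.0
[ 0.52620868 -0.05342796  0.09557901] [ 0.46959538 -0.28311062 -0.04935169]
```

View pics/b.png

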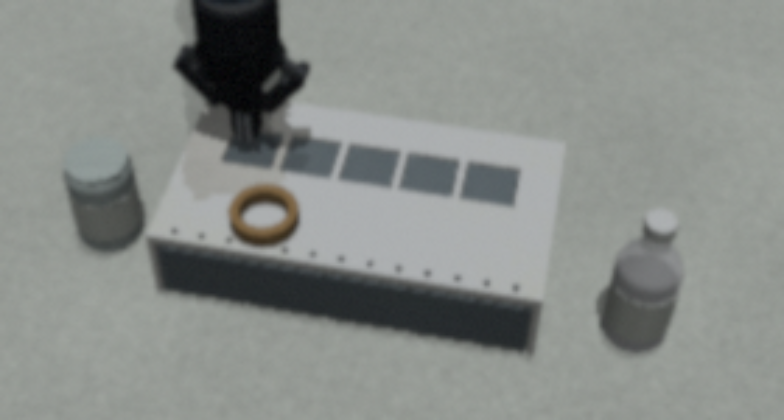

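The crop shows the shut fingertips at (245,143), over the -y end plate, clear of the tape (265,213) and the can. I'll lower onto the plate and feel it.

```bash
python3 -m creep '[{"linear":[0,0.2,-1.2],"turn":[0,0,0],"hand":0},{"linear":[0,0,-0.4],"turn":[0,0,0],"hand":0},{"linear":[0,0,-0.1],"turn":[0,0,0],"hand":0},{"linear":[0,0,0],"turn":[0,0,0],"hand":0},{"linear":[0,0,0],"turn":[0,0,0],"hand":0}]'
python3 -m creep '[{"linear":[0,0,-0.15],"turn":[0,0,0],"hand":0},{"linear":[0,0,0],"turn":[0,0,0],"hand":0},{"linear":[0,0,0],"turn":[0,0,0],"hand":0}]'
```

```text
time: 3.45
ee_pos: [0.5265, -0.0496, 0.0785]
orientation: [[0.97, -0.242, 0.001], [-0.242, -0.97, -0.0], [0.001, -0.0, -1.0]]
ft_force: [0.0, 0.5, 0.2]
grip_width: 0.001
grip_force: 0.0
time: 3.75
ee_pos: [0.5267, -0.0497, 0.0781]
orientation: [[0.97, -0.242, 0.0], [-0.242, -0.97, -0.0], [0.001, 0.0, -1.0]]
ft_force: [-2.0, 0.9, 7.2]
grip_width: -0.003
grip_force: 3.7
```

Rigid: 7 N and no travel. Next plate.

```bash
python3 -m creep '[{"linear":[0,0,1.4],"turn":[0,0,0],"hand":0},{"linear":[0.7,2.8,0],"turn":[0,0,0],"hand":0},{"linear":[0.7,2.8,0],"turn":[0,0,0],"hand":0},{"linear":[0,0,0],"turn":[0,0,0],"hand":0},{"linear":[0,0,-1.2],"turn":[0,0,0],"hand":0},{"linear":[0,0,-0.2],"turn":[0,0,0],"hand":0},{"linear":[0,0,0],"turn":[0,0,0],"hand":0},{"linear":[0,0,0],"turn":[0,0,0],"hand":0}]'
```

```text
time: 4.55
ee_pos: [0.5397, 0.0049, 0.0764]
orientation: [[0.97, -0.243, -0.001], [-0.243, -0.97, -0.001], [-0.001, 0.001, -1.0]]
ft_force: [1.0, 0.2, 0.4]
grip_width: -0.001
grip_force: 0.4
```

```bash
python3 -m creep '[{"linear":[0,0,-0.1],"turn":[0,0,0],"hand":0},{"linear":[0,0,0],"turn":[0,0,0],"hand":0},{"linear":[0,0,0],"turn":[0,0,0],"hand":0}]'; python3 -m creep '[{"linear":[0,0,-0.1],"turn":[0,0,0],"hand":0},{"linear":[0,0,0],"turn":[0,0,0],"hand":0},{"linear":[0,0,0],"turn":[0,0,0],"hand":0}]'
```

```text
time: 4.85
ee_pos: [0.5398, 0.0051, 0.0758]
orientation: [[0.97, -0.243, -0.001], [-0.243, -0.97, -0.001], [-0.001, 0.002, -1.0]]
ft_force: [-1.7, -2.8, 5.3]
grip_width: 0.002
grip_force: 2.1
time: 5.15
ee_pos: [0.5398, 0.0054, 0.0747]
orientation: [[0.97, -0.242, -0.001], [-0.242, -0.97, -0.001], [-0.001, 0.001, -1.0]]
ft_force: [-1.6, -2.8, 3.4]
grip_width: -0.004
grip_force: 2.0
```

It gives at 3–5 N, so this is the catch. I'll press it fully in.

```bash
python3 -m creep '[{"linear":[0,0,-0.1],"turn":[0,0,0],"hand":0},{"linear":[0,0,-0.1],"turn":[0,0,0],"hand":0},{"linear":[0,0,0],"turn":[0,0,0],"hand":0},{"linear":[0,0,0],"turn":[0,0,0],"hand":0}]'; python3 -m creep '[{"linear":[0,0,-0.1],"turn":[0,0,0],"hand":0},{"linear":[0,0,-0.1],"turn":[0,0,0],"hand":0},{"linear":[0,0,0],"turn":[0,0,0],"hand":0},{"linear":[0,0,0],"turn":[0,0,0],"hand":0}]'
```

```text
time: 5.55
ee_pos: [0.5401, 0.0057, 0.0728]
orientation: [[0.97, -0.242, -0.0], [-0.242, -0.97, -0.001], [-0.0, 0.001, -1.0]]
ft_force: [-1.7, -3.0, 5.1]
grip_width: 0.003
grip_force: 2.6
time: 5.95
ee_pos: [0.5403, 0.0057, 0.0721]
orientation: [[0.97, -0.242, -0.0], [-0.242, -0.97, -0.001], [-0.0, 0.001, -1.0]]
ft_force: [-4.6, -3.3, 12.3]
grip_width: -0.001
grip_force: 6.1
```

It has bottomed out at 6 mm of travel. I'll hold there, lift, and check.

```bash
python3 -m creep '[{"linear":[0,0,0],"turn":[0,0,0],"hand":0},{"linear":[0,0,0],"turn":[0,0,0],"hand":0},{"linear":[0,0,0],"turn":[0,0,0],"hand":0},{"linear":[0,0,0],"turn":[0,0,0],"hand":0},{"linear":[0,0,0],"turn":[0,0,0],"hand":0},{"linear":[0,0,0],"turn":[0,0,0],"hand":0},{"linear":[0,0,0],"turn":[0,0,0],"hand":0}]'
python3 -m creep '[{"linear":[0,0,1],"turn":[0,0,0],"hand":0},{"linear":[0,0,3],"turn":[0,0,0],"hand":0},{"linear":[0,0,4],"turn":[0,0,0],"hand":0},{"linear":[0,0,4],"turn":[0,0,0],"hand":0},{"linear":[-2,0,3],"turn":[0,0,0],"hand":0},{"linear":[-3,0,0],"turn":[0,0,0],"hand":0},{"linear":[0,0,0],"turn":[0,0,0],"hand":0},{"linear":[0,0,0],"turn":[0,0,0],"hand":0}]'
python3 -m creep '[{"linear":[0,0,0],"turn":[0,0,0],"hand":0},{"linear":[0,0,0],"turn":[0,0,0],"hand":0},{"linear":[0,0,0],"turn":[0,0,0],"hand":0},{"linear":[0,0,0],"turn":[0,0,0],"hand":0},{"linear":[0,0,0],"turn":[0,0,0],"hand":0}]'
python3 - <<'E'
from h import *
p=robot.get_image("scene"); cv2.imwrite("pics/c.png",cv2.resize(p["image"][150:300,150:430,::-1],(784,420)))
for t in("drawer","bottle","can","tape"):
  d=robot.masks_of(p,t)[:1]
  if d: q=pts(p,d[0]["pixels"]); r=(q-[.584,.0555,0])@np.array([.97,-.243,0]);print(t,d[0]["p"],np.median(q,0),np.percentile(r,[50,95]))
E
```

```text
time: 6.65
ee_pos: [0.5403, 0.0057, 0.0721]
orientation: [[0.97, -0.242, -0.0], [-0.242, -0.97, -0.001], [-0.0, 0.001, -1.0]]
ft_force: [-4.2, -3.6, 11.9]
grip_width: -0.002
grip_force: 6.1
time: 7.45
ee_pos: [0.4899, 0.0073, 0.2205]
orientation: [[0.971, -0.24, 0.001], [-0.24, -0.971, 0.001], [0.001, -0.001, -1.0]]
ft_force: [0.4, 0.1, -0.4]
grip_width: 0.0
grip_force: 0.0
time: 7.95
ee_pos: [0.4904, 0.0064, 0.2206]
orientation: [[0.97, -0.242, -0.0], [-0.242, -0.97, 0.0], [-0.0, -0.0, -1.0]]
ft_force: [-0.3, 0.4, -0.1]
grip_width: 0.0
grip_force: 0.0
drawer 0.55 [0.71205991 0.03101278 0.04049648] [0.13324521 0.15976025]
bottle 0.6 [0.71425611 0.29613455 0.08608867] [0.06721689 0.07789171]
can 0.77 [ 0.57646847 -0.19124502  0.07098325] [0.05227972 0.066746  ]
tape 0.93 [ 0.62611196 -0.03262662  0.09695341] [0.06183418 0.09107491]
```

View pics/c.png

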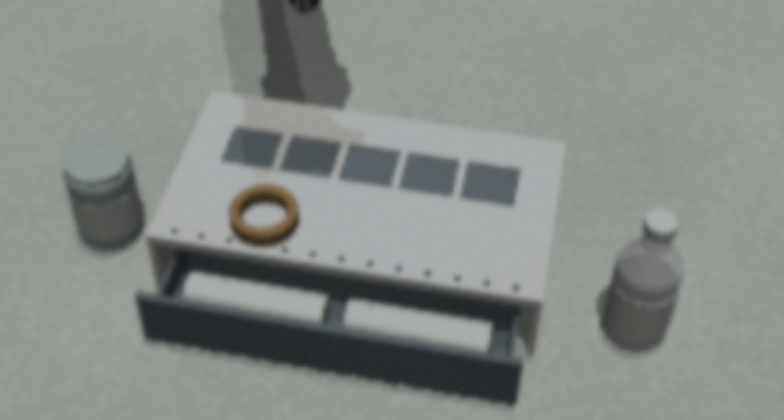

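The drawer stands open, its front at (330,345) and about 160 mm from the riser's centre, so it is out by the full 60 mm. The bystanders have not moved and the hand is clear.

```bash
python3 -c "
from rig import robot
print(robot.hand_in())"
```

```text
the job is handed in; nothing more can be done
None
```

The catch was the second plate from the can end (y = -58 mm); I pressed it fully in, the drawer sprang out about 60 mm, the bottle, can and tape roll show no visible movement, the hand is clear, and the job is handed in (no verdict was returned).

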